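# Timed trolley run caught before the end stop

### The arm

A 6-joint arm with a two-finger parallel gripper is mounted at the origin on the work surface. World frame = base frame: x ahead of the robot, y to its left, z up, the work surface at z = 0. Lengths are in m, angles in rad, forces in N, time in s.
With the tool pointing down it reaches from about 0.35 to 0.8 m from the base axis. Payload 7.3 kg.
Tool frame: the origin (TCP) lies between the finger pads; the fingertips stand 22 mm ahead of it and the grasp point (between the pads) lies 3 mm ahead of it (tip_reach is the z of the fingertips in the tool frame, in m); z points along the fingers, y is the line along which they close (so a half turn about z gives the same grasp; the last joint's range is limited). The gripper opens to 85 mm and grips with 20 to 120 N. Pads are 22 mm wide; open, the fingers measure 114 mm over their backs; the gripper's body (76 mm by 85 mm) begins 54 mm behind the grasp point. The pads swing forward as they close: fully open they stand 13 mm farther back than shut.
Start: joints at [0.992, 0.342, 1.524, -0, 1.275, -0.146], TCP at [0.22, 0.477, 0.253] pointing down, gripper open.
Joint ranges: [-2.53, 2.53], [-0.77, 2.02], [0.04, 2.7], [-1, 4.14], [0.28, 2.66], [-3.11, 3.11]. Speed limits (rad/s): [2.57, 2.57, 3.14, 3.14, 3.14, 3.14].

### API

Orientations are given as a 3x3 rotation matrix whose columns are the frame's x, y, z axes.
In Python, from cell import * gives the robot as it stands. The module is installed in compiled form; this text tells all that it offers.
- The arm moves only by the tool step_arm, never from a script. Its argument "steps" is a list of rows, each a list of 3 entries, a list of its own where there are three numbers: the shift along the tool's x, y, z scaled (see below), then the turn, a rotation vector about the tool's x, y, z scaled (see below), then the opening, from 0 (shut) to 1 (fully open). In form: [[[tx, ty, tz], [wx, wy, wz], claw], ...]. A call has 1 to 8 rows; each row is the pose to reach, as a shift and turn from the pose commanded when the call began, along the tool's axes at that moment; what a row does not reach only later rows make up. The controller multiplies each number of a shift by 0.75 m and each number of a turn by pi/2 rad. A row lasts 1/10 s, in which the tool goes at most 50 mm and 8.59 degrees, less where a joint would pass 70% of its speed; a pose out of reach is approached as far as the arm can. A call with a number of a shift or a turn outside -1 to 1 is refused whole. A call with a gripper value outside its range is refused whole. The fingers move at their own pace and stop on an object; "force" is the grip in N (left out, the last holds). Time passes only in rows, so rows that repeat a pose let the fingers close. It gives the time, the measured TCP pose, the force, the opening and the grip force at its end, in the units of the state.
- state(): the state, without advancing time (a new reading comes with each control period).
- capture(name): name is "scene" or "top" or "wrist"; returns (picture, depth): 384x512x3 uint8, blue, green, red; 384x512 float32, m along the optical axis (not along the pixel's ray), 0 where there is no reading.
- calibration(name): a dict with "intrinsics" (3x3 intrinsics, pixels), "eye" and "orientation" of the camera in the world. Camera axes: x right, y down, z forward; pixel columns grow to the right and rows downward; lengths in m; the calibration is good to about 2 mm. A picture is of the moment at which its call begins: read the wrist's pose just before it. calibration takes no time and is no camera call; for the wrist camera it gives the pose at the moment of the call.
- hand_in(): hands the job in; it is judged then, once.
Trained networks look in the newest picture that a camera, given by its name, has taken for a name from the list of things; names that differ only in an ending like _2 or _b are one class to them, and where a whole thing is asked for, a point or a joint stands for the part that bears it (a point fixed in the world has none). Each returns a list of dicts, best first, with "confidence" (0 to 1); they miss things now and then, are a little off and sometimes report something else, mostly with a low value. They report only what shows in the picture. A call takes as long as a camera call. They do not tell look-alikes from the thing itself.
- cut_out(camera, name): "pixels" (384x512 bool, what is visible of it) and "centre" ([column, row] in pixels, amid what is visible of it).
The state is a dict: "time_s": time; "joints": joint angles; "dq": joint speeds; "joint_torque": joint torques, N m; "ee_pos": TCP position; "eef_rot": TCP orientation; "wrist_force": force on the tool from outside, world axes, zero at the start; "wrist_torque": the same for the moment, N m; "opening": finger opening in m; "grasp_force": force on a finger pad.
Only numpy, scipy, OpenCV 4.12 (cv2) and the standard library are available. Lean on these libraries where they do the work, as an engineer would, in place of code of your own. Each camera call takes 0.05 s, during which the arm holds its last target. There are 200 camera calls.

### The job

Make a timed run on the sloping track: draw the release bar right back so that the loaded trolley rolls off by itself, and leave the trolley untouched until its nose has passed through the light gate. Then catch it softly, so that the tall brass weight on it stays standing in its tray, and bring it to a standstill for a moment while there is still a clear gap to the end stop; then ease it gently down until its nose rests against the end stop, with its wheels on the track, and let go. Do not disturb the other things lying on the bench.

Things in the scene. Friction and masses are not known exactly. Their poses are not given: they have to be found in the camera images.
- track: fixed aluminium track, 780 mm long, 90 wide. Origin on the bench below its middle; level frame: z up, y along the track pointing downhill, x across it, away from the robot. The running surface slopes 3.7 degrees (0.065 rad) down towards +y; its height above the bench is 0.065 - 0.065 y (m). Low lips guide the wheels (2 mm side play).
- release (a joint): release bar: a 10 mm square steel rod across the track in front of the trolley's nose, 22 mm above the running surface. It slides level across the track towards the robot (-x of the track): 0 = pushed in, 0.045 m = fully drawn back; the trolley starts at about 0.028 and passes clear from 0.033. Friction about 2 N; it stays where it is left.
- release_grip (a point): point on the bar's upright black grip, 6 mm below its top. The grip is 14 x 14 mm in plan and stands 39 mm clear above the rod (this point is 38 mm above the rod's centre line). It is on the robot's side, 65 mm from the track's centre line when pushed in (30 mm clear of the trolley's side), 110 mm when drawn back; it moves with the bar.
- trolley: grey trolley on four 32 mm wheels, 160 mm long, 56 wide, deck 40 mm above the running surface; nominal 0.50 kg without the weight (may differ by a third). With its rolling resistance it starts at about 0.39 m/s2 and levels off near 0.2 m/s, time constant about 0.5 s. Origin on the running surface below its middle; on the slope its frame is level, parallel to the track's.
- trolley_mast (a point): point on the trolley's square aluminium mast, 22 mm below its top: the place to take hold. The mast is 14 x 14 mm and plumb (along the trolley's level z), its top 150 mm above the running surface, on the centre line about 30 mm downhill of the trolley's middle. The weight's side is 65 mm uphill of the mast's face; otherwise the deck is clear.
- trolley_nose (a point): middle of the flat front face of the trolley's black front bumper (the downhill end), 80 mm downhill of its middle, 24 mm above the running surface
- weight: brass cylinder weight, 20 mm in diameter, 80 mm tall, nominal 0.20 kg, standing loose on the uphill part of the trolley's deck. Origin at the centre of its foot; z axis parallel to the trolley's while it stands. It tips if the trolley is slowed by more than about 1.5 m/s2, or knocked so that its speed changes at once by about 0.1 m/s or more.
- trolley_tray (a point): centre of the floor of the shallow square tray (4 mm rim, 24 mm inside) in which the weight stands, on the deck 52 mm uphill of the trolley's middle; the weight's origin is here while it stands in place
- light_gate: light gate, fixed: two black posts 96 mm high on a black foot, one each side of the track (106 mm between them); the trolley passes between. Origin on the bench below the beam, axes parallel to the track's. It stands at different places along the track.
- gate_beam (a point): middle of the light gate's beam, which crosses the track level; the nose has passed when it is downhill of this point
- end_stop: aluminium block clamped across the track with a black rubber pad on its uphill face, 35 mm high above the running surface, fixed; it is set up at different places along the track. Its origin is at the foot of the pad's face, about on the running surface; axes parallel to the track's.
- stop_face (a point): middle of the rubber pad's face, 19 mm above the running surface, against which the trolley's nose comes to rest
- solder_reel: small reel of solder, 54 mm across, 30 mm high; a bystander to be left alone. Origin: centre of its underside
- tape_roll: black roll of tape lying flat, 68 mm across, 22 mm high; a bystander to be left alone. Origin: centre of its underside
- circuit_board: small blue circuit board, 54 x 69 mm, 16 mm high; a bystander to be left alone. Origin: centre of its underside
- screw_pot: white open pot, 56 mm across, 40 mm high; a bystander to be left alone. Origin: centre of its underside
- spare_weight: squat brass weight with a knob, 40 mm across, 54 mm high; a bystander to be left alone. Origin: centre of its underside
- driver: screwdriver lying on the bench, 170 mm long; a bystander to be left alone. Origin: middle of its length, on the bench
Not all that is in view belongs to the job. Leave any brown look-alike of the trolley alone.

How it is judged:
On the way, in this order (a step that is already met when the one before it is completed fails the run):
1. the trolley's nose passes through the light gate rolling freely, untouched by the robot (y of trolley_nose in the frame of gate_beam between 0 and 0.04 m and linear speed of trolley above 0.09 m/s and not (contact force between any of the fingers, the arm and trolley above 0.3 N)), for 0.05 s.
2. the trolley is brought to a standstill with a clear gap to the end stop (linear speed of trolley below 0.03 m/s and y of trolley_nose in the frame of stop_face below -0.01 m and y of trolley_nose in the frame of gate_beam above 0 m), for 0.3 s.
At the end, for the whole second after the job is handed in: the trolley stands on the track, let go and at rest (under 0.02 m/s), its nose within 6 mm of the end stop's pad, and the brass weight stands upright in the tray (within 0.1 rad and 8 mm) (y of trolley_nose in the frame of stop_face between -0.006 and 0.005 m and x of trolley_nose in the frame of stop_face between -0.01 and 0.01 m and z of trolley_nose in the frame of stop_face between -0.006 and 0.014 m and angle between trolley's own z axis and vertical below 0.05 rad and linear speed of trolley below 0.02 m/s and angle between the z axis of weight and the z axis of trolley, either way round below 0.1 rad and distance between weight and trolley_tray below 0.008 m and linear speed of weight below 0.03 m/s); the robot touches nothing.
It fails at once if the robot touches the trolley on its run before the nose has reached the light gate (y of trolley_nose in the frame of gate_beam below -0.002 m and distance of trolley from where it was at the start of the episode above 0.01 m and contact force between any of the fingers, the arm and trolley above 0.3 N).
It fails at once if the brass weight tips (over 0.3 rad) or leaves its tray (angle between the z axis of weight and the z axis of trolley, either way round above 0.3 rad or distance between weight and trolley_tray above 0.015 m).
It fails at once if the trolley runs into the end stop (arriving faster than 0.12 m/s) (y of trolley_nose in the frame of stop_face between -0.008 and -0.001 m and linear speed of trolley above 0.12 m/s).
It fails at once if the trolley is lifted, tipped or pushed off the track (angle between trolley's own z axis and vertical above 0.12 rad or angle between the y axis of trolley and the y axis of track, either way round above 0.15 rad or x of trolley in the frame of track above 0.015 m or x of trolley in the frame of track below -0.015 m or z of trolley in the frame of track above 0.095 m or (y of trolley_nose in the frame of gate_beam above 0 m and z of trolley in the frame of track above 0.082 m)).
It fails at once if another thing on the bench is moved by more than 20 mm (distance of any of solder_reel, tape_roll, circuit_board, screw_pot, spare_weight, driver from where it was at the start of the episode above 0.02 m).
It also fails if it takes over 40 s, if anything falls off the work surface, if the arm or the gripper's body presses on something with over 40 N, if the wrist force passes 120 N, or if a joint passes its speed limit or range.

## Working session

There is one attempt and no reset: what is moved stays moved. The work goes in short steps, Python scripts to look and compute and a tool call to move; the robot and the scene stay as the last step left them, time stands still between calls to the robot, and variables do not carry over. Pictures are saved under pics/ and viewed, at most 10 in all, crops included, and the job is handed in when it is done.

Besides the shell and the picture viewer there is one more tool, called after "Emit:" as name([rows], argument=value, ...), one row to a line, values as JSON. step_arm: Moves the arm, as the interface text tells. Shifts and turns lie within -1 to 1; 1 stands for 0.75 m of shift or pi/2 rad of turn. Its arguments: {"type":"object","properties":{"steps":{"type":"array","items":{"type":"array"}},"force":{"type":"number"}},"required":["steps"]}

```bash
mkdir -p pics; cat > h.py <<'E'
from cell import *
import numpy as np, cv2
def world(cam,u,v,d,c=None):
    c=c or calibration(cam);K=np.array(c["intrinsics"]);R=np.array(c["orientation"])
    p=np.stack([(u-K[0,2])*d/K[0,0],(v-K[1,2])*d/K[1,1],d],-1)
    return p@R.T+np.array(c["eye"])
def cloud(cam,depth,mask):
    v,u=np.nonzero(mask&(depth>0));return world(cam,u,v,depth[v,u]),u,v
E
python3 - <<'E'
from h import *
s=state();print(s["time_s"],s["ee_pos"],s["eef_rot"],s["opening"])
for n in("scene","top"):
    p,d=capture(n);cv2.imwrite(f"pics/{n}1.png",p);np.save(n+"_d",d)
    c=calibration(n);print(n,c["eye"],np.round(c["orientation"],3).tolist(),np.array(c["intrinsics"]).tolist())
    for t in["trolley","release_grip","trolley_mast","weight","light_gate","end_stop","track"]:
        for r in cut_out(n,t):
            P,u,v=cloud(n,d,r["pixels"])
            if len(P):print(t,round(r["confidence"],2),np.round(r["centre"]),len(P),"med",np.round(np.median(P,0),3),"lo",np.round(np.percentile(P,2,axis=0),3),"hi",np.round(np.percentile(P,98,axis=0),3))
print(state()["time_s"])
E
```

```text
0.0 [0.21994674 0.47630234 0.25261885] [[-9.07784588e-01  4.19435767e-01 -8.82388300e-04]
 [ 4.19436614e-01  9.07783713e-01 -1.28753561e-03]
 [ 2.60979240e-04 -1.53891095e-03 -9.99998782e-01]] 0.0853750485992915
scene [ 1.2950132  -0.56563925  1.07293882] [[0.644, 0.524, -0.557], [0.765, -0.438, 0.472], [0.003, -0.731, -0.683]] [[466.9458498393171, 0.0, 257.0019059608554], [0.0, 466.9458498393171, 190.73290400002764], [0.0, 0.0, 1.0]]
trolley 0.69 [ 79. 247.] 1348 med [ 0.316 -0.378  0.038] lo [ 0.203 -0.455 -0.   ] hi [ 0.345 -0.302  0.059]
trolley 0.55 [167. 262.] 1565 med [ 0.574 -0.252  0.123] lo [ 0.442 -0.339  0.004] hi [ 0.598 -0.184  0.227]
trolley 0.42 [238. 294.] 450 med [ 0.709 -0.128  0.007] lo [ 0.681 -0.164  0.002] hi [ 0.737 -0.092  0.019]
release_grip 0.62 [183. 231.] 117 med [ 0.512 -0.172  0.117] lo [ 0.386 -0.178 -0.001] hi [ 0.569 -0.104  0.146]
trolley_mast 0.67 [169. 261.] 1442 med [ 0.574 -0.252  0.123] lo [ 0.535 -0.339  0.093] hi [ 0.598 -0.189  0.228]
trolley_mast 0.63 [ 82. 244.] 1272 med [ 0.317 -0.378  0.04 ] lo [ 0.197 -0.455  0.002] hi [ 0.345 -0.305  0
[... 1544 characters left out ...]
ed [0.632 0.298 0.078] lo [0.58  0.285 0.042] hi [0.69  0.314 0.086]
light_gate 0.53 [277. 192.] 91 med [ 0.534 -0.032  0.087] lo [ 0.521 -0.049  0.009] hi [ 0.654 -0.017  0.099]
end_stop 0.73 [185. 172.] 253 med [0.631 0.298 0.078] lo [0.58  0.284 0.035] hi [0.693 0.316 0.086]
track 0.58 [300. 152.] 244 med [ 0.705 -0.128  0.006] lo [ 0.677 -0.164 -0.003] hi [ 0.732 -0.093  0.019]
track 0.57 [262. 178.] 4586 med [0.596 0.027 0.063] lo [ 0.505 -0.375  0.022] hi [0.675 0.381 0.098]
track 0.52 [279. 190.] 96 med [ 0.542 -0.034  0.087] lo [ 0.522 -0.052  0.01 ] hi [ 0.656 -0.017  0.099]
track 0.45 [338. 182.] 668 med [ 0.558 -0.249  0.122] lo [ 0.527 -0.333  0.093] hi [ 0.592 -0.186  0.227]
0.8
```

```bash
python3 - <<'E'
from h import *
p=cv2.imread("pics/scene1.png");cv2.imwrite("pics/scene1c.png",cv2.resize(p[120:370,30:430],None,fx=2,fy=2,interpolation=cv2.INTER_CUBIC))
d=np.load("top_d.npy");P,u,v=cloud("top",d,np.ones_like(d,bool))
ds=np.load("scene_d.npy");S,_,_=cloud("scene",ds,np.ones_like(ds,bool))
A=np.vstack([P,S])
# track direction: running surface pts between stop and gate
for nm,X in(("top",P),("scene",S)):
    m=(X[:,0]>.45)&(X[:,0]<.75)&(abs(X[:,1])<.36)&(X[:,2]>.02)&(X[:,2]<.1);Q=X[m]
    # edges per y-bin
    for y in np.arange(-.12,.36,.08):
        q=Q[abs(Q[:,1]-y)<.012];
        if len(q):print(nm,round(y,2),"x",np.round(np.percentile(q[:,0],[1,99]),3),"z",np.round(np.percentile(q[:,2],[10,50,90]),3))
    q=X[(X[:,2]>.18)&(X[:,2]<.26)&(X[:,0]>.4)&(X[:,1]<0)&(X[:,1]>-.5)];print("mast",len(q),q.mean(0) if len(q) else'',q.min(0),q.max(0))
    q=X[(X[:,2]>.115)&(X[:,2]<.17)&(X[:,0]>.45)&(X[:,0]<.53)&(X[:,1]<0)&(X[:,1]>-.5)];print("grip",len(q),np.round(np.median(q,0),4),q.min(0),q.max(0))
    q=X[(X[:,2]>.15)&(X[:,2]<.25)&(X[:,0]>.5)&(X[:,0]<.65)&(X[:,1]<-.27)&(X[:,1]>-.4)];print("weight",len(q),np.round(np.median(q,0),4) if len(q) else'')
    q=X[(X[:,2]>.06)&(X[:,2]<.1)&(X[:,0]>.45)&(X[:,0]<.72)&(X[:,1]<.34)&(X[:,1]>.26)];print("stop",len(q),q.min(0),q.max(0))
    q=X[(X[:,2]>.088)&(X[:,2]<.11)&(X[:,0]>.45)&(X[:,0]<.72)&(X[:,1]<.1)&(X[:,1]>-.12)];print("gate",len(q),q.min(0),q.max(0),np.median(q,0))
E
```

```text
top -0.12 x [0.533 0.624] z [0.068 0.073 0.078]
top -0.04 x [0.522 0.656] z [0.061 0.069 0.094]
top 0.04 x [0.554 0.644] z [0.058 0.062 0.068]
top 0.12 x [0.564 0.746] z [0.04  0.057 0.062]
top 0.2 x [0.573 0.664] z [0.047 0.053 0.057]
top 0.28 x [0.584 0.69 ] z [0.043 0.05  0.078]
mast 80 [ 0.55861207 -0.2680244   0.20767972] [ 0.54495594 -0.32046335  0.18005886] [ 0.57018444 -0.22475606  0.23472535]
grip 36 [ 0.5077 -0.1736  0.1311] [ 0.49599229 -0.33839451  0.11505542] [ 0.52994154 -0.16290755  0.14732407]
weight 52 [ 0.5532 -0.3055  0.2017]
stop 201 [0.5795993  0.28428318 0.0600354 ] [0.68516186 0.31767059 0.08762461]
gate 51 [ 0.52234717 -0.05230268  0.08893018] [ 0.65694265 -0.01755951  0.09860371] [ 0.6420477  -0.03559948  0.09448759]
scene -0.12 x [0.536 0.628] z [0.066 0.074 0.079]
scene -0.04 x [0.526 0.661] z [0.047 0.07  0.094]
scene 0.04 x [0.557 0.649] z [0.054 0.063 0.067]
scene 0.12 x [0.568 0.746] z [0.03  0.057 0.062]
scene 0.2 x [0.577 0.67 ] z [0.042 0.054 0.058]
scene 0.28 x [0.588 0.697] z [0.038 0.051 0.076]
mast 220 [ 0.56668792 -0.26627523  0.20554815] [ 0.54680353 -0.3181336   0.18015434] [ 0.57643556 -0.22411071  0.23431688]
grip 70 [ 0.5117 -0.1712  0.1311] [ 0.4972988  -0.33260706  0.11577217] [ 0.52952097 -0.16293049  0.14811207]
weight 163 [ 0.5639 -0.3109  0.1877]
stop 307 [0.58233755 0.28254203 0.06000842] [0.68967053 0.32032854 0.08851836]
gate 94 [ 0.52502005 -0.05401009  0.08823338] [ 0.66115995 -0.0137084   0.10134424] [ 0.64510367 -0.03549658  0.09582589]
```

View pics/scene1c.png

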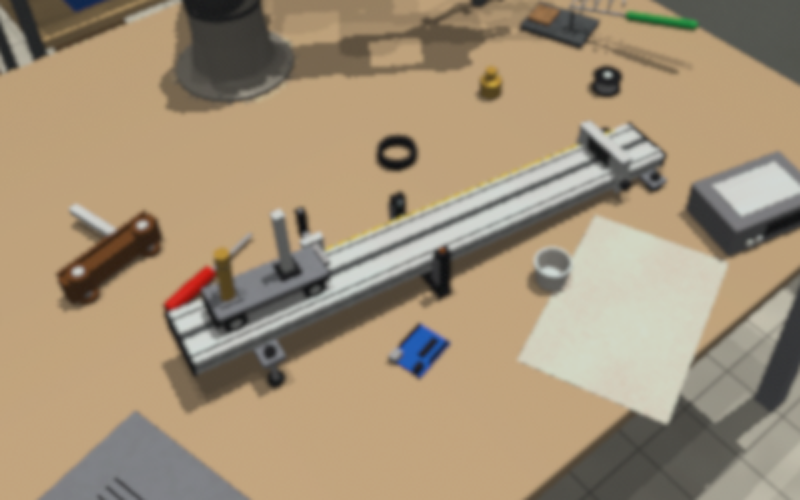

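View pics/top1.png

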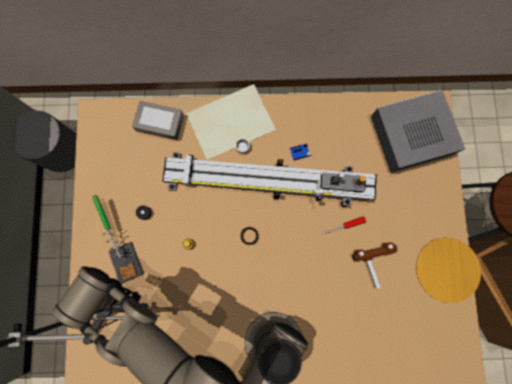

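The grey trolley stands at (338,182) in the top view and around (163,262) in the scene view. Its look-alike is the brown one at (373,253), tipped over and off the track. The black upright at crop (302,222) is the release grip, the gate posts are at crop (398,205) and (440,270), and the end stop is at crop (605,150). I choose the grey trolley on the track, and start moving towards the grip.

Emit:
step_arm([
  [[-0.357,-0.312,0],[0,0,-0.197],1],
  [[-0.357,-0.312,0],[0,0,-0.197],1],
  [[-0.357,-0.312,0],[0,0,-0.197],1],
  [[-0.357,-0.312,0],[0,0,-0.197],1],
  [[-0.357,-0.312,0],[0,0,-0.197],1],
  [[-0.357,-0.312,0],[0,0,-0.197],1],
  [[-0.357,-0.312,0],[0,0,-0.197],1],
  [[-0.357,-0.312,0],[0,0,-0.197],1],
])

```text
time_s: 1.6
ee_pos: [0.3666, 0.1483, 0.2536]
eef_rot: [[-0.992, 0.127, 0.001], [0.127, 0.992, -0.001], [-0.001, -0.001, -1.0]]
wrist_force: [-0.0, -0.7, -0.7]
opening: 0.0849
grasp_force: 0.0
```

```bash
cat > an.py <<'E'
from h import *
C=np.array([.597,0,0])
s=state();R=np.array(s["eef_rot"]);print(s["time_s"],s["ee_pos"],np.round(R,4).tolist())
res={}
for nm in("top","scene"):
    d=np.load(nm+"_d.npy");X,_,_=cloud(nm,d,np.ones_like(d,bool))
    m=(X[:,0]>.5)&(X[:,0]<.7)&(X[:,2]>.03)&(X[:,2]<.09);Q=X[m];e=[]
    for y in np.r_[np.arange(-.15,-.07,.008),np.arange(0.0,.27,.008)]:
        x=Q[(abs(Q[:,1]-y)<.004)&(abs(Q[:,2]-(.07-.065*y))<.012)&(abs(Q[:,0]-.597-.125*y)<.06),0]
        if len(x)>5:e.append((y,x.min(),x.max()))
    e=np.array(e);a=np.polyfit(e[:,0],e[:,1],1);b=np.polyfit(e[:,0],e[:,2],1);print(nm,a,b)
    th=np.arctan((a[0]+b[0])/2);x0=(a[1]+b[1])/2
    ty=np.array([np.sin(th),np.cos(th)]);tx=np.array([np.cos(th),-np.sin(th)])
    T=np.c_[(X[:,:2]-[x0,0])@tx,(X[:,:2]-[x0,0])@ty,X[:,2]]
    def box(l,x,y,z):
        q=T[(T[:,0]>x[0])&(T[:,0]<x[1])&(T[:,1]>y[0])&(T[:,1]<y[1])&(T[:,2]>z[0])&(T[:,2]<z[1])]
        print(" ",l,len(q),*(np.round(np.percentile(q,[0,5,50,95,100],axis=0).T,4).tolist() if len(q) else ''))
    print(nm,"th",th,"x0",x0)
    box("mast",(-.03,.03),(-.26,-.2),(.185,.25));box("weight",(-.03,.03),(-.36,-.28),(.15,.25))
    box("grip",(-.1,-.045),(-.21,-.15),(.115,.17));box("stop",(-.07,.07),(.25,.34),(.068,.1))
    box("gateL",(-.08,-.045),(-.08,.03),(.075,.11));box("gateR",(.045,.08),(-.08,.03),(.075,.11))
    box("track",(-.05,.05),(-.45,.45),(.03,.075));box("nose",(-.03,.03),(-.22,-.16),(.09,.15))
E
python3 an.py
```

```text
1.6 [0.36655129 0.14833876 0.25358352] [[-0.9919, 0.1274, 0.0013], [0.1274, 0.9919, -0.0008], [-0.0014, -0.0007, -1.0]]
top [0.12469873 0.54935255] [0.1260969  0.63849562]
top th 0.12474667278261452 x0 0.5939240873782676
  mast 39 [-0.0072, -0.0069, -0.0035, 0.0049, 0.0054] [-0.241, -0.2408, -0.2321, -0.2273, -0.2268] [0.1854, 0.1861, 0.2192, 0.2338, 0.2347]
  weight 52 [-0.0102, -0.0097, -0.0026, 0.0069, 0.008] [-0.3226, -0.3186, -0.3088, -0.3032, -0.3009] [0.1518, 0.1583, 0.2017, 0.2089, 0.2098]
  grip 22 [-0.0756, -0.0754, -0.0699, -0.0626, -0.0608] [-0.1854, -0.1854, -0.1775, -0.1736, -0.1729] [0.117, 0.1222, 0.1424, 0.1471, 0.1473]
  stop 184 [-0.0515, -0.0472, -0.0002, 0.0458, 0.0533] [0.2892, 0.2911, 0.3023, 0.3135, 0.3149] [0.068, 0.0722, 0.0792, 0.0848, 0.0876]
  gateL 31 [-0.0678, -0.0672, -0.0598, -0.0521, -0.0515] [-0.0474, -0.0439, -0.0357, -0.0258, -0.0255] [0.075, 0.0801, 0.0931, 0.097, 0.0978]
  gateR 30 [0.0512, 0.0532, 0.059, 0.0677, 0.0678] [-0.0459, -0.0452, -0.0368, -0.0261, -0.0254] [0.0836, 0.0869, 0.0931, 0.0986, 0.0986]
  track 3414 [-0.0498, -0.0439, -0.0023
[... 752 characters left out ...]
461, 0.1481]
  stop 250 [-0.0528, -0.0466, 0.0058, 0.0501, 0.0546] [0.2891, 0.2916, 0.3, 0.314, 0.3171] [0.068, 0.0694, 0.0805, 0.0846, 0.0885]
  gateL 71 [-0.0703, -0.0672, -0.0556, -0.0511, -0.0497] [-0.046, -0.0456, -0.0365, -0.0242, -0.0213] [0.0759, 0.0789, 0.093, 0.0988, 0.1013]
  gateR 78 [0.0504, 0.054, 0.0644, 0.069, 0.0702] [-0.0468, -0.0456, -0.0367, -0.0251, -0.0237] [0.0765, 0.0785, 0.092, 0.0989, 0.1013]
  track 4472 [-0.0489, -0.0372, 0.0124, 0.0455, 0.0497] [-0.3909, -0.2238, 0.0771, 0.3657, 0.4036] [0.0301, 0.0407, 0.0607, 0.0737, 0.075]
  nose 306 [-0.0291, -0.0248, 0.0079, 0.0284, 0.0297] [-0.2199, -0.218, -0.2011, -0.1773, -0.1738] [0.0917, 0.0964, 0.1181, 0.1232, 0.1295]
```

Emit:
step_arm([
  [[-0.24,-0.397,0],[0,0,0],1],
  [[-0.24,-0.397,0],[0,0,0],1],
  [[-0.24,-0.397,0],[0,0,0],1],
  [[-0.24,-0.397,0],[0,0,0],1],
  [[-0.24,-0.397,0],[0,0,0],1],
  [[-0.24,-0.397,0],[0,0,0],1],
  [[-0.24,-0.397,0],[0,0,0],1],
  [[-0.24,-0.397,0],[0,0,0],1],
])

```text
time_s: 2.4
ee_pos: [0.5086, -0.1709, 0.2525]
eef_rot: [[-0.992, 0.128, 0.001], [0.128, 0.992, -0.002], [-0.001, -0.002, -1.0]]
wrist_force: [-0.1, -0.0, 0.1]
opening: 0.0855
grasp_force: 0.0
```

```bash
python3 - <<'E'
from h import *
s=state();R=np.array(s["eef_rot"]);print(s["time_s"],s["ee_pos"],np.round(R,4).tolist(),np.round(s["dq"],3))
c=calibration("wrist");p,d=capture("wrist");cv2.imwrite("pics/w1.png",p)
r=cut_out("wrist","release_grip");
v,u=np.nonzero(d>0);X=world("wrist",u,v,d[v,u],c)
th=.1265;tx=np.array([np.cos(th),-np.sin(th)]);ty=np.array([np.sin(th),np.cos(th)])
T=np.c_[(X[:,:2]-[.5955,0])@tx,(X[:,:2]-[.5955,0])@ty,X[:,2]]
for l,b in dict(grip=(-.1,-.045,-.21,-.15,.125,.17),griptop=(-.1,-.045,-.21,-.15,.14,.17),mast=(-.03,.03,-.26,-.2,.19,.25),gateL=(-.08,-.04,-.08,.03,.075,.11)).items():
    q=T[(T[:,0]>b[0])&(T[:,0]<b[1])&(T[:,1]>b[2])&(T[:,1]<b[3])&(T[:,2]>b[4])&(T[:,2]<b[5])]
    print(l,len(q),np.round(np.percentile(q,[1,50,99],axis=0).T,4).tolist() if len(q) else '')
E
```

```text
2.4 [ 0.50862624 -0.17092598  0.25253749] [[-0.9918, 0.1278, 0.0008], [0.1278, 0.9918, -0.0017], [-0.001, -0.0016, -1.0]] [ 0.066 -0.055  0.089  0.03   0.019  0.051]
grip 288 [[-0.0754, -0.0708, -0.062], [-0.1875, -0.1802, -0.1738], [0.1262, 0.1414, 0.1438]]
griptop 216 [[-0.0752, -0.0689, -0.0619], [-0.1874, -0.1802, -0.1738], [0.1401, 0.1419, 0.1438]]
mast 1062 [[-0.0077, -0.0064, 0.0058], [-0.2407, -0.2314, -0.227], [0.1906, 0.2153, 0.2301]]
gateL 460 [[-0.0685, -0.0624, -0.0517], [-0.0481, -0.0398, -0.0258], [0.0755, 0.0939, 0.0963]]
```

View pics/w1.png

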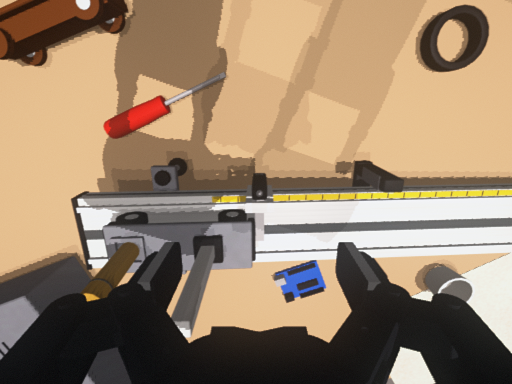

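The wrist view shows the grip at (259,185), midway between the open fingers at (150,275) and (355,275). The mast is at (200,280) and well clear. Descend and grasp.

Emit:
step_arm([
  [[0.005,0,0.06],[0,0,0],1],
  [[0.005,0,0.12],[0,0,0],1],
  [[0.005,0,0.15],[0,0,0],1],
  [[0.005,0,0.15],[0,0,0],0.5],
  [[0.005,0,0.15],[0,0,0],0.3],
  [[0.005,0,0.15],[0,0,0],0],
  [[0.005,0,0.15],[0,0,0],0],
  [[0.005,0,0.15],[0,0,0],0],
], force=30)

```text
time_s: 3.3
ee_pos: [0.5043, -0.1698, 0.143]
eef_rot: [[-0.993, 0.121, 0.004], [0.121, 0.993, -0.01], [-0.005, -0.01, -1.0]]
wrist_force: [-7.2, -25.8, 3.0]
opening: 0.0133
grasp_force: 35.8
```

```bash
python3 - <<'E'
from h import *
s=state();print({k:np.round(s[k],4).tolist() for k in("time_s","ee_pos","wrist_force","opening","grasp_force","dq")})
E
```

```text
{'time_s': 3.3, 'ee_pos': [0.5043, -0.1698, 0.143], 'wrist_force': [-7.1834, -25.8327, 2.9941], 'opening': 0.0133, 'grasp_force': 35.8455, 'dq': [-0.0386, 0.0075, -0.0173, -0.0385, -0.0094, 0.0008]}
```

Emit:
step_arm([
  [[0,-0.002,0],[0,0,0],0],
  [[0,-0.002,0],[0,0,0],0],
])

```text
time_s: 3.5
ee_pos: [0.5043, -0.1701, 0.143]
eef_rot: [[-0.992, 0.123, 0.004], [0.123, 0.992, -0.006], [-0.005, -0.006, -1.0]]
wrist_force: [-2.5, -12.1, 4.2]
opening: 0.0131
grasp_force: 35.3
```

Emit:
step_arm([
  [[0.01,-0.001,0],[0,0,0],0],
  [[0.02,-0.001,0],[0,0,0],0],
  [[0.027,-0.001,0],[0,0,0],0],
  [[0.027,-0.001,0],[0,0,0],0],
])

```text
time_s: 3.9
ee_pos: [0.4839, -0.1676, 0.1429]
eef_rot: [[-0.992, 0.123, 0.004], [0.123, 0.992, -0.005], [-0.005, -0.005, -1.0]]
wrist_force: [-2.5, -9.6, 5.5]
opening: 0.013
grasp_force: 35.3
```

```bash
cat > tr.py <<'E'
from h import *
import sys
th=.1265;tx=np.array([np.cos(th),-np.sin(th)]);ty=np.array([np.sin(th),np.cos(th)]);O=np.array([.5955,0])
def fr(X): return np.c_[(X[:,:2]-O)@tx,(X[:,:2]-O)@ty,X[:,2]]
def look(d):
    X,_,_=cloud("scene",d,np.ones_like(d,bool));T=fr(X)
    a=T[(abs(T[:,0])<.025)&(T[:,2]>.145)&(T[:,2]<.20)&(T[:,1]<.4)&(T[:,1]>-.4),1];w=np.percentile(a,3)
    m=T[(abs(T[:,0])<.02)&(T[:,2]>.13)&(T[:,2]<.235)&(T[:,1]>w+.045)&(T[:,1]<w+.11),1]
    return w,(np.percentile(m,[5,50,95]) if len(m) else None),len(a)
def tcp(): s=state();return s["time_s"],fr(np.array([s["ee_pos"]]))[0],s
if __name__=="__main__":
    w0,m0,_=look(np.load("scene_d.npy"))
    t,p,s=tcp();_,d=capture("scene");w,m,n=look(d)
    print("t",t,"tcp",np.round(p,4),"F",np.round(s["wrist_force"],1),"dq",np.round(s["dq"],3))
    print("init",round(w0,4),np.round(m0,4),"now",round(w,4),np.round(m,4),n,"-> travel",round(w-w0,4),"mast",round(-.234+w-w0,4),"nose",round(-.184+w-w0,4))
E
python3 tr.py
```

```text
t 3.9 tcp [-0.0896 -0.1804  0.1429] F [-2.5 -9.6  5.5] dq [ 0.002  0.007 -0.011 -0.003  0.013  0.002]
init -0.3208 [-0.24   -0.2344 -0.2261] now -0.3207 [-0.2424 -0.2343 -0.2258] 218 -> travel 0.0001 mast -0.2339 nose -0.1839
```

Emit:
step_arm([
  [[0.034,0,0],[0,0,0],0],
  [[0.034,0,0],[0,0,0],0],
  [[0.034,0,0],[0,0,0],0.6],
])

```text
time_s: 4.25
ee_pos: [0.4585, -0.1629, 0.1422]
eef_rot: [[-0.992, 0.124, 0.003], [0.124, 0.992, -0.002], [-0.004, -0.002, -1.0]]
wrist_force: [-0.6, 0.8, 0.2]
opening: 0.0264
grasp_force: 0.0
```

```bash
python3 tr.py
```

```text
t 4.25 tcp [-0.1154 -0.1789  0.1422] F [-0.6  0.8  0.2] dq [0.009 0.011 0.014 0.014 0.028 0.002]
init -0.3208 [-0.24   -0.2344 -0.2261] now -0.3097 [-0.2282 -0.2231 -0.215 ] 223 -> travel 0.0111 mast -0.2229 nose -0.1729
```

Emit:
step_arm([
  [[0,0,-0.04],[0,0,0],0.6],
  [[0,0.01,-0.077],[0,0,0],0.6],
  [[-0.02,0.07,-0.077],[0,0,0],0.2],
  [[-0.05,0.125,-0.077],[0,0,0],0],
  [[-0.08,0.18,-0.077],[0,0,0],0],
  [[-0.115,0.235,-0.077],[0,0,0],0],
  [[-0.154,0.285,-0.077],[0,0,0],0],
  [[-0.154,0.292,-0.077],[0,0,0],0],
])

```text
time_s: 5.1
ee_pos: [0.6018, 0.0454, 0.1982]
eef_rot: [[-0.993, 0.119, 0.002], [0.119, 0.993, 0.001], [-0.001, 0.002, -1.0]]
wrist_force: [0.0, 0.5, -0.5]
opening: 0.0
grasp_force: 0.0
```

```bash
python3 tr.py
```

```text
t 5.1 tcp [0.0005 0.0458 0.1982] F [ 0.   0.5 -0.5] dq [ 0.03  -0.029  0.068 -0.033  0.014  0.039]
init -0.3208 [-0.24   -0.2344 -0.2261] now -0.195 [-0.1143 -0.1093 -0.101 ] 290 -> travel 0.1259 mast -0.1081 nose -0.0581
```

Emit:
step_arm([
  [[0,0,0],[0,0,0],0],
  [[0,0,0],[0,0,0],0],
  [[0,0,0],[0,0,0],0],
])

```text
time_s: 5.45
ee_pos: [0.5987, 0.0401, 0.1989]
eef_rot: [[-0.992, 0.125, 0.0], [0.125, 0.992, -0.0], [-0.0, -0.0, -1.0]]
wrist_force: [0.6, -0.4, 0.7]
opening: 0.0001
grasp_force: 0.0
```

```bash
python3 tr.py
```

```text
t 5.45 tcp [-0.0019  0.0402  0.1989] F [ 0.6 -0.4  0.7] dq [-0.     0.002 -0.004  0.001 -0.001  0.001]
init -0.3208 [-0.24   -0.2344 -0.2261] now -0.1345 [-0.0531 -0.0486 -0.0401] 286 -> travel 0.1863 mast -0.0477 nose 0.0023
```

Emit:
step_arm([
  [[0,0,0],[0,0,0],0],
  [[0,0.0107,0],[0,0,0],0],
  [[0,0.0293,0],[0,0,0],0],
  [[0,0.048,0],[0,0,0],0],
  [[0,0.0667,0],[0,0,0],0],
  [[0,0.084,0],[0,0,0],0],
  [[0,0.1013,0],[0,0,0],0],
  [[0,0.1173,0],[0,0,0],0],
])

```text
time_s: 6.3
ee_pos: [0.6102, 0.13, 0.1985]
eef_rot: [[-0.992, 0.122, -0.0], [0.122, 0.992, 0.0], [0.0, 0.0, -1.0]]
wrist_force: [0.4, -0.2, 0.1]
opening: 0.0001
grasp_force: 0.0
```

Emit:
step_arm([
  [[0,0.0147,0],[0,0,0],0],
  [[0,0.028,0],[0,0,0],0],
  [[0,0.04,0],[0,0,0],0],
  [[0,0.05,0],[0,0,0],0],
  [[0,0.058,0],[0,0,0],0],
  [[0,0.064,0],[0,0,0],0],
  [[0,0.067,0],[0,0,0],0],
  [[0,0.067,0],[0,0,0],0],
])

```text
time_s: 7.1
ee_pos: [0.6163, 0.1786, 0.1986]
eef_rot: [[-0.992, 0.123, 0.0], [0.123, 0.992, 0.0], [-0.0, 0.0, -1.0]]
wrist_force: [0.4, -0.2, -0.9]
opening: 0.0003
grasp_force: 0.5
```

```bash
python3 tr.py
```

```text
t 7.1 tcp [-0.0019  0.1798  0.1986] F [ 0.4 -0.2 -0.9] dq [-0.007 -0.004  0.006 -0.003 -0.003 -0.004]
init -0.3208 [-0.24   -0.2344 -0.2261] now 0.074 [0.1531 0.1623 0.1801] 222 -> travel 0.3948 mast 0.1608 nose 0.2108
```

Emit:
step_arm([
  [[0,0,0],[0,0,0],0],
  [[0,0,0],[0,0,0],0],
  [[0,0,0],[0,0,0],0],
  [[0,0,0],[0,0,0],0],
  [[0,0,0],[0,0,0],0],
  [[0,0,0],[0,0,0],0],
])

```text
time_s: 7.75
ee_pos: [0.6163, 0.1783, 0.1986]
eef_rot: [[-0.992, 0.123, 0.0], [0.123, 0.992, 0.0], [-0.0, 0.0, -1.0]]
wrist_force: [0.3, 1.3, 0.4]
opening: 0.0001
grasp_force: 0.2
```

```bash
python3 tr.py; python3 - <<'E'
from h import *
p,d=capture("scene");cv2.imwrite("pics/s2.png",cv2.resize(p[120:330,180:430],None,fx=3,fy=2.8))
E
```

```text
t 7.75 tcp [-0.0019  0.1795  0.1986] F [0.3 1.3 0.4] dq [ 0.     0.002 -0.     0.     0.001 -0.   ]
init -0.3208 [-0.24   -0.2344 -0.2261] now 0.0728 [0.1525 0.1618 0.1788] 225 -> travel 0.3936 mast 0.1596 nose 0.2096
```

View pics/s2.png

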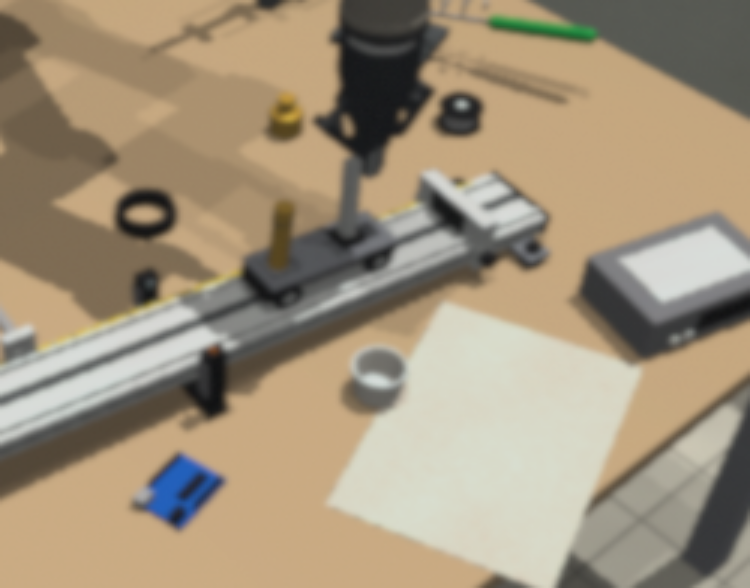

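The trolley is standing against the finger: mast at (350,195), weight upright at (283,235), with a clear gap to the stop at (455,210). Ease it down.

Emit:
step_arm([
  [[0,0.003,0],[0,0,0],0],
  [[0,0.008,0],[0,0,0],0],
  [[0,0.015,0],[0,0,0],0],
  [[0,0.022,0],[0,0,0],0],
  [[0,0.029,0],[0,0,0],0],
  [[0,0.036,0],[0,0,0],0],
  [[0,0.043,0],[0,0,0],0],
  [[0,0.05,0],[0,0,0],0],
])

```text
time_s: 8.65
ee_pos: [0.6209, 0.2162, 0.1985]
eef_rot: [[-0.992, 0.123, -0.0], [0.123, 0.992, 0.0], [0.0, 0.0, -1.0]]
wrist_force: [-0.1, 0.1, 0.1]
opening: 0.0001
grasp_force: 0.1
```

Emit:
step_arm([
  [[0,0.006,0],[0,0,0],0],
  [[0,0.012,0],[0,0,0],0],
  [[0,0.017,0],[0,0,0],0],
  [[0,0.022,0],[0,0,0],0],
  [[0,0.027,0],[0,0,0],0],
  [[0,0.032,0],[0,0,0],0],
  [[0,0.036,0],[0,0,0],0],
  [[0,0.04,0],[0,0,0],0],
])

```text
time_s: 9.45
ee_pos: [0.6246, 0.2456, 0.1985]
eef_rot: [[-0.992, 0.123, -0.0], [0.123, 0.992, 0.0], [0.0, 0.0, -1.0]]
wrist_force: [-0.5, 1.0, -0.1]
opening: 0.0004
grasp_force: 0.1
```

Emit:
step_arm([
  [[0,0.004,0],[0,0,0],0],
  [[0,0.008,0],[0,0,0],0],
  [[0,0.012,0],[0,0,0],0],
  [[0,0.016,0],[0,0,0],0],
  [[0,0.02,0],[0,0,0],0],
  [[0,0.024,0],[0,0,0],0],
  [[0,0.028,0],[0,0,0],0],
  [[0,0.032,0],[0,0,0],0],
])

```text
time_s: 10.25
ee_pos: [0.6276, 0.2695, 0.1986]
eef_rot: [[-0.992, 0.123, 0.0], [0.123, 0.992, 0.0], [-0.0, 0.0, -1.0]]
wrist_force: [-0.1, -0.3, 0.6]
opening: 0.0001
grasp_force: 0.0
```

```bash
python3 tr.py
```

```text
t 10.25 tcp [-0.0022  0.2713  0.1986] F [-0.1 -0.3  0.6] dq [ 0.038  0.031 -0.055 -0.     0.026  0.042]
init -0.3208 [-0.24   -0.2344 -0.2261] now 0.1562 [0.2352 0.2444 0.265 ] 226 -> travel 0.477 mast 0.243 nose 0.293
```

Emit:
step_arm([
  [[0,0.004,0],[0,0,0],0],
  [[0,0.008,0],[0,0,0],0],
  [[0,0.012,0],[0,0,0],0],
  [[0,0.016,0],[0,0,0],0],
  [[0,0.02,0],[0,0,0],0],
  [[0,0.02,0],[0,0,0],0],
])

```text
time_s: 10.9
ee_pos: [0.6293, 0.2846, 0.1985]
eef_rot: [[-0.992, 0.123, 0.0], [0.123, 0.992, 0.0], [-0.0, 0.0, -1.0]]
wrist_force: [0.4, -0.4, 0.0]
opening: -0.0003
grasp_force: 0.0
```

```bash
python3 tr.py
```

```text
t 10.9 tcp [-0.0023  0.2866  0.1985] F [ 0.4 -0.4  0. ] dq [-0.006 -0.002  0.008 -0.006 -0.002 -0.004]
init -0.3208 [-0.24   -0.2344 -0.2261] now 0.1569 [0.2354 0.2395 0.2578] 213 -> travel 0.4777 mast 0.2437 nose 0.2937
```

Trolley at rest against the stop, finger clear. Raise the hand away and check.

Emit:
step_arm([
  [[0,0.02,-0.02],[0,0,0],0],
  [[0,0.02,-0.07],[0,0,0],0],
  [[0,0.02,-0.12],[0,0,0],0],
  [[0,0.02,-0.16],[0,0,0],0],
  [[0,0.02,-0.16],[0,0,0],0],
  [[0,0.02,-0.16],[0,0,0],0],
])

```text
time_s: 11.55
ee_pos: [0.6313, 0.2989, 0.3191]
eef_rot: [[-0.992, 0.123, 0.001], [0.123, 0.992, 0.0], [-0.001, 0.001, -1.0]]
wrist_force: [-0.0, -0.8, -0.9]
opening: -0.0002
grasp_force: 0.0
```

```bash
python3 tr.py; python3 - <<'E'
from h import *
p,d=capture("scene");cv2.imwrite("pics/s3.png",cv2.resize(p[130:280,230:390],None,fx=4,fy=4))
E
```

```text
t 11.55 tcp [-0.0022  0.301   0.3191] F [-0.  -0.8 -0.9] dq [-0.     0.03   0.046  0.001 -0.003 -0.001]
init -0.3208 [-0.24   -0.2344 -0.2261] now 0.1555 [0.2348 0.239  0.2495] 176 -> travel 0.4763 mast 0.2423 nose 0.2923
```

View pics/s3.png

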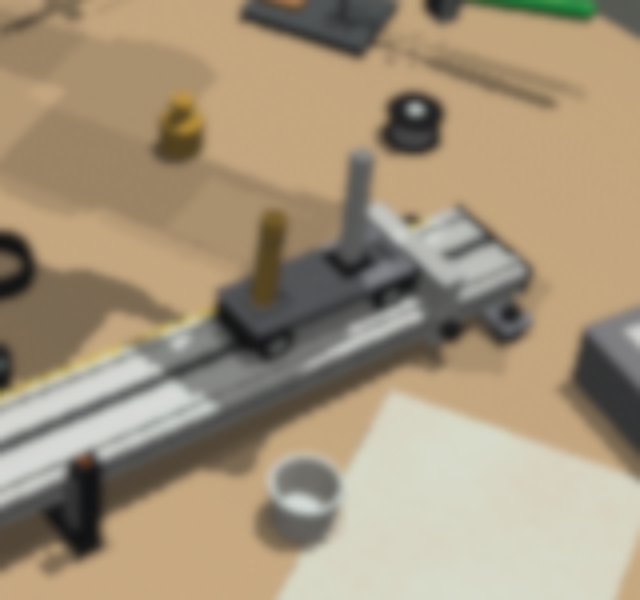

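The nose rests at the stop (415,260), the weight stands upright at (268,258), and the hand is clear.

```bash
python3 -c "
from cell import *
print(hand_in())"
```

```text
the job is handed in; nothing more can be done
None
```

The timed run is done and handed in at about 11.6 s; the judge's verdict was not shown. The trolley rolled through the gate untouched, was caught softly and stopped about 80 mm short of the end stop, then eased down against it; in the last picture the weight stands upright and the hand is clear.

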